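Power up the microscope station in order

TASK

Power up the microscope station: press the red mains rocker fully over to on by pushing down its raised, white-dotted end, then do the same with the green lamp rocker, and then push the round blue camera button all the way down and let it come back up. Keep to that order, leave the yellow heater rocker off, and leave the dropper bottle, specimen jar and slide box standing where they are.

Things in the scene. Friction and masses are not known exactly. Their poses are not given: they have to be found in the camera images.
- mains_unit: White outlet box carrying the red rocker, 100 x 96 mm, top 50 mm high, fixed to the bench; origin at the centre of its underside, its x runs from the rocker's hinge to its on end.
- mains_on_end (a point): Centre of the white dot (18 mm) on the red paddle's top face, mid-width, 27 mm from the hinge towards the on end; +x from hinge to on end, +z out of the face. Flat paddle 72 x 36 x 6 mm, hinged across its middle 64 mm above the bench. Off: this point is 4.3 mm above the hinge (end raised 0.16 rad); fully on: 4.3 mm below it.
- mains (a joint): Angle of the red mains rocker, rad: 0 off (on end up; starts within 0.04 of this), 0.32 fully on (on end down against its stop). No spring: stiff hinge (0.06 N m of friction, 3 to 6 N at the dot) that stays where it is left.
- lamp_unit: Cream metal lamp supply box carrying the green rocker, 100 x 96 mm, top 60 mm high, fixed to the bench; origin at the centre of its underside, its x runs from the rocker's hinge to its on end.
- lamp_on_end (a point): Centre of the white dot (18 mm) on the green paddle's top face, mid-width, 27 mm from the hinge towards the on end; +x from hinge to on end, +z out of the face. Flat paddle 72 x 36 x 6 mm, hinged across its middle 74 mm above the bench. Off: this point is 4.3 mm above the hinge (end raised 0.16 rad); fully on: 4.3 mm below it.
- lamp (a joint): Angle of the green lamp rocker, rad: 0 off (on end up; starts within 0.04 of this), 0.32 fully on (on end down against its stop). No spring: stiff hinge (0.06 N m of friction, 3 to 6 N at the dot) that stays where it is left.
- heater_unit: Grey heater controller box carrying the yellow rocker, 100 x 96 mm, top 55 mm high, fixed to the bench; origin at the centre of its underside, its x runs from the rocker's hinge to its on end.
- heater_on_end (a point): Centre of the white dot (18 mm) on the yellow paddle's top face, mid-width, 27 mm from the hinge towards the on end; +x from hinge to on end, +z out of the face. Flat paddle 72 x 36 x 6 mm, hinged across its middle 69 mm above the bench. Off: this point is 4.3 mm above the hinge (end raised 0.16 rad); fully on: 4.3 mm below it. Leave off.
- heater (a joint): Angle of the yellow heater rocker, rad: 0 off (on end up; starts within 0.04 of this), 0.32 fully on (on end down against its stop). No spring: stiff hinge (0.06 N m of friction, 3 to 6 N at the dot) that stays where it is left.
- shutter_top (a point): Centre of the top face of the round blue push button, 36 mm across, on an aluminium collar (52 mm across, 12 mm high) on a black camera control box 100 x 96 mm, top 40 mm high, fixed to the bench. The button moves straight down 8 mm; at rest its top is 64 mm above the bench and 12 mm above the collar.
- shutter (a joint): Travel of the blue button, m: 0 up, 0.008 fully down. Sprung: about 1.5 N starts it, 5 N holds it fully down; it returns by itself.
- dropper: Loose amber dropper bottle with a black collar and red rubber bulb, 48 mm across, 116 mm tall; origin at the centre of its underside, z up. Bystander.
- jar: Loose clear specimen jar with a red cap, 56 mm across, 71 mm tall; origin at the centre of its underside, z up. Bystander.
- slidebox: Loose blue slide box with a white lid, 36 x 86 mm, 33 mm tall; origin at the centre of its underside, z up, its y along the 86 mm. Bystander.
Things that resemble listed ones, but are neither listed nor needed, are in the scene too. What is shaped like the mains_unit but orange, purple or turquoise is not meant.

How it is judged:
By the outcome, as a careful person would: the job done as asked, in the order asked, and still so for the second after the job is handed in, with the robot touching nothing.
It also fails if it takes over 42 s, if anything falls off the work surface, if the arm or the gripper's body presses on something with over 40 N, if the wrist force passes 120 N, or if a joint passes its speed limit or range.

ROBOT

A 7-joint arm with a two-finger parallel gripper is mounted at the origin on the work surface. World frame = base frame: x ahead of the robot, y to its left, z up, the work surface at z = 0. Lengths are in m, angles in rad, forces in N, time in s.
With the tool pointing down it reaches from about 0.425 to 0.825 m from the base axis. Payload 3.6 kg.
Tool frame: the origin (TCP) lies where the fingers leave the gripper's body, on its centre line; the fingertips stand 73 mm ahead of it and the grasp point (between the pads) lies 54 mm ahead of it; z points along the fingers, y is the line along which they close (so a half turn about z gives the same grasp; the last joint's range is limited). The gripper opens to 85 mm and grips with 20 to 120 N. Pads are 22 mm wide; open, the fingers measure 114 mm over their backs; the gripper's body (76 mm by 85 mm) begins 54 mm behind the grasp point. The pads swing forward as they close: fully open they stand 13 mm farther back than shut.
Start: joints at [-1.31, 0.615, -0.013, 1.423, 0.008, 1.103, -0.04], TCP at [0.184, 0.623, 0.304] pointing down, gripper open.
Joint ranges: [-3.12, 3.12], [-0.3, 2.06], [-1.34, 1.32], [0.26, 2.42], [-1.36, 4.5], [0.01, 1.98], [-2.84, 2.84]. Speed limits (rad/s): [2.79, 2.79, 3.14, 3.14, 3.14, 3.14, 3.14].

INTERFACE

Orientations are given as a unit quaternion [x, y, z, w].
In Python, from station import arm, snapshot, camera_info, ticket gives the robot as it stands. Calls block until the motion is done:
- arm.movep(position, orientation): joint-space move of the TCP to a pose.
- arm.line_to(position, velocity=0.15, ori=None): straight line of the TCP; ori=None keeps the orientation; velocity is the mean speed in m/s.
- arm.move_j(angles): joint-space move.
- arm.move_gripper(opening, effort=None): opening from 0.0 (shut) to 1.0 (fully open); effort is the grip in N (None keeps the last); returns when the fingers have stopped.
- arm.pause(seconds).
- arm.ik(position, orientation): joint angles nearest the present ones, or None.
- snapshot(name): name is "scene" or "top"; returns the picture (480x640x3 uint8, blue, green, red); there is no depth.
- camera_info(name): a dict with "fx", "fy", "cx", "cy" (pixels), "R" (3x3) and "t" (3): a world point X has camera coordinates R X + t. Camera axes: x right, y down, z forward; pixel columns grow to the right and rows downward; lengths in m; the calibration is good to about 2 mm. A picture is of the moment at which its call begins. camera_info takes no time and is no camera call.
A pose or a line that the arm cannot do raises arm.MotionError and nothing moves.
- ticket.finish_job(): hands the job in; it is judged then, once.
Readings, each from a call of its own:
- arm.read_time(): time.
- arm.read_joint_positions(): joint angles.
- arm.read_dq(): joint speeds.
- arm.read_effort(): joint torques, N m.
- arm.read_tool_pos(): TCP position.
- arm.read_eef_rot(): TCP orientation.
- arm.read_ft_force(): force on the tool from outside, world axes, zero at the start.
- arm.read_wrist_torque(): the same for the moment, N m.
- arm.read_opening(): opening from 0.0 (shut) to 1.0 (fully open).
- arm.read_finger_force(): force on a finger pad.
Only numpy, scipy, OpenCV 4.12 (cv2) and the standard library are available. Lean on these libraries where they do the work, as an engineer would, in place of code of your own. Each camera call takes 0.05 s, during which the arm holds its last target. There are 200 camera calls.

## Working session

There is one attempt and no reset: what is moved stays moved. The work goes in short steps, each a Python script; the robot and the scene stay as the last script left them, time stands still between calls to the robot, and variables do not carry over. Pictures are saved under pics/ and viewed, at most 10 in all, crops included, and the job is handed in when it is done.

```bash
mkdir -p pics; ls; python3 - <<'E'
from station import arm,snapshot,camera_info
import cv2
for n in("scene","top"):
    cv2.imwrite(f"pics/{n}0.png",snapshot(n)); c=camera_info(n); print(n,c)
print(arm.read_time(),arm.read_eef_rot())
E
```

```text
pics
scene {'fx': 592.7101909489469, 'fy': 592.7101909489469, 'cx': 308.9186754753318, 'cy': 237.7597818415912, 'R': array([[-0.82183604,  0.56967373,  0.00757336],
       [ 0.45869294,  0.66949776, -0.5842718 ],
       [-0.33791465, -0.47670178, -0.81152271]]), 't': array([ 0.38588078, -0.23418475,  1.5752474 ])}
top {'fx': 471.0632642215871, 'fy': 471.0632642215871, 'cx': 324.52847217792095, 'cy': 246.12055179218572, 'R': array([[-0.01056715, -0.99968191,  0.02289993],
       [-0.98418936,  0.00634867, -0.17700563],
       [ 0.17680394, -0.02440832, -0.98394339]]), 't': array([0.04768914, 0.54052764, 1.05967727])}
0.1 [ 1.43385212e-01  9.89666220e-01 -1.19636491e-03 -1.51586000e-04]
```

View pics/scene0.png

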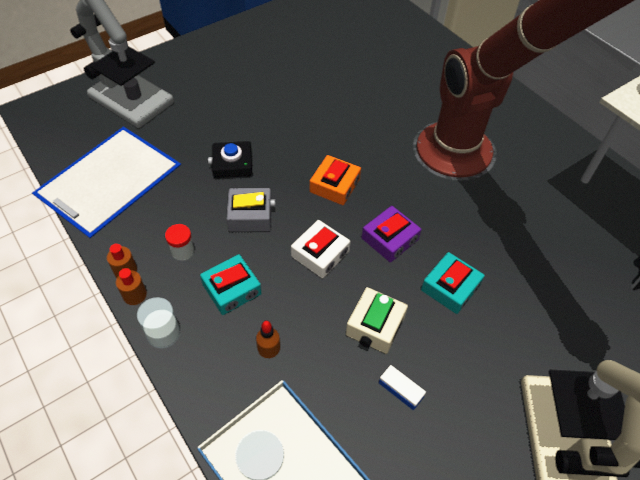

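View pics/top0.png

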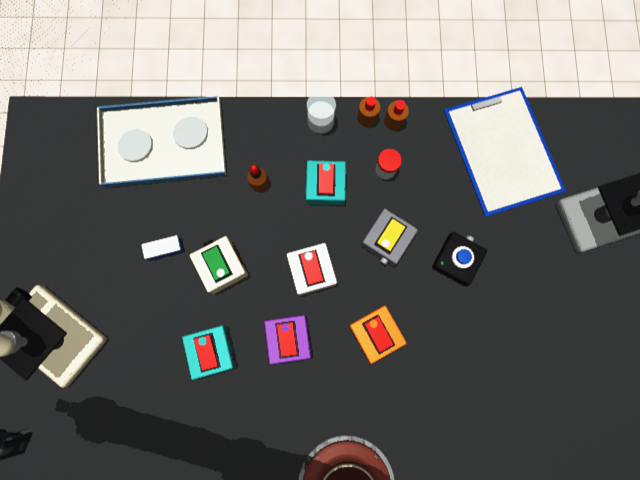

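Red paddles in the top view that could be mistaken for the mains: white box (312,268), turquoise (326,182) and (207,352), purple (287,340), orange (378,334). I choose the white box. Its white dot is at about (308,256). The green lamp dot is at about (221,273) and the blue button at (463,257).

```bash
cat > h.py <<'E'
import numpy as np,cv2
from station import arm,snapshot,camera_info
def ray(n,uv):
    c=camera_info(n); d=c["R"].T@np.array([(uv[0]-c["cx"])/c["fx"],(uv[1]-c["cy"])/c["fy"],1]); return -c["R"].T@c["t"],d
def plane(n,uv,z):
    o,d=ray(n,uv); return o+d*(z-o[2])/d[2]
def tri(u1,u2):
    (o1,d1),(o2,d2)=ray("scene",u1),ray("top",u2)
    s=np.linalg.lstsq(np.c_[d1,-d2],o2-o1,rcond=None)[0]
    p,q=o1+s[0]*d1,o2+s[1]*d2; return (p+q)/2,np.linalg.norm(p-q)
def mask(im,col):
    b,g,r=[im[...,i].astype(int) for i in range(3)]
    return {"red":(r>140)&(g<80)&(b<80),"green":(g>90)&(r<90)&(b<110),"yellow":(r>150)&(g>150)&(b<100),"blue":(b>120)&(r<90)&(g<120)}[col].astype(np.uint8)
def hull(im,col,c,rad=30):
    m=np.zeros(im.shape[:2],np.uint8); cv2.circle(m,c,rad,1,-1)
    n,l,st,ce=cv2.connectedComponentsWithStats(mask(im,col)*m,connectivity=8)
    k=1+np.argmax(st[1:,4]); return cv2.convexHull(np.argwhere(l==k)[:,::-1].astype(np.int32)),st[k,4]
def cen(h):
    M=cv2.moments(h); return np.array([M["m10"],M["m01"]])/M["m00"]
E
python3 - <<'E'
from h import *
S,T=cv2.imread("pics/scene0.png"),cv2.imread("pics/top0.png")
J={"mains":("red",(320,240),(312,268),.064),"lamp":("green",(379,311),(216,262),.074),"heater":("yellow",(248,202),(392,233),.069),"shut":("blue",(232,150),(463,257),.064)}
for k,(c,s,t,z) in J.items():
    hs,a=hull(S,c,s,26);ht,b=hull(T,c,t,24)
    us,ut=cen(hs),cen(ht); print(k,a,b,us.round(1),ut.round(1),plane("scene",us,z).round(4),plane("top",ut,z).round(4),*[np.round(x,4) for x in tri(us,ut)])
    if k!="shut":
        for n,h in(("scene",hs),("top",ht)):
            P=np.array([plane(n,p,z)[:2] for p in h[:,0].astype(float)],np.float32); r=cv2.minAreaRect(P*1000)
            print("  ",n,np.round(r[0],1),np.round(r[1],1),round(r[2],1))
w=np.hstack([cv2.resize(T[y-33:y+33,x-33:x+33],(260,260),interpolation=cv2.INTER_CUBIC) for x,y in((312,268),(216,262),(463,257))])
w2=np.hstack([cv2.resize(S[y-40:y+40,x-40:x+40],(260,260),interpolation=cv2.INTER_CUBIC) for x,y in((320,245),(379,315),(232,158))])
cv2.imwrite("pics/crop.png",np.vstack([w,w2]))
E
```

```text
mains 329 233 [320.3 239.7] [314.1 271.6] [0.4916 0.0753 0.064 ] [0.4789 0.068  0.064 ] [0.4825 0.0666 0.0461] 0.0039
   scene [491.3  75.3] [68.1 35.2] 12.5
   top [483.1  73.1] [58.8 35.5] 15.3
lamp 516 433 [377.9 311. ] [215.2 262.4] [0.5023 0.2927 0.074 ] [0.5002 0.2921 0.074 ] [0.5009 0.2922 0.0717] 0.0011
   scene [501.5 292.3] [74.9 36. ] 28.7
   top [500.3 292.5] [70.6 37.9] 26.7
heater 333 384 [248.2 199.2] [390.8 234.4] [ 0.5651 -0.1114  0.069 ] [ 0.5638 -0.1107  0.069 ] [ 0.5644 -0.1114  0.0683] 0.0014
   scene [ 565.2 -111.5] [37.6 72.5] 63.1
   top [ 564.2 -110.9] [35.7 68.5] 56.7
shut 114 156 [230.2 148.1] [464.  256.2] [ 0.5144 -0.2821  0.064 ] [ 0.512  -0.2803  0.064 ] [ 0.5132 -0.2817  0.063 ] 0.0028
```

View pics/crop.png

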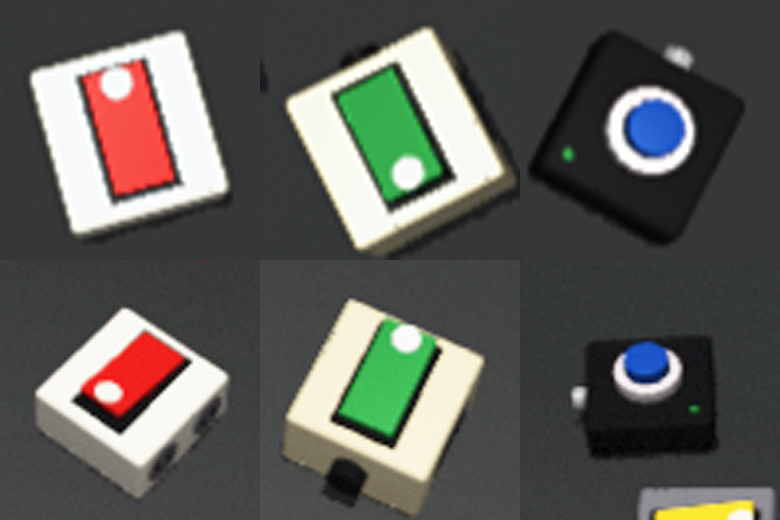

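The crop confirms the choice. The white box has a red paddle with a white dot at top (308.7,256.1) and scene (313.2,245.6). The green dot is at top (220.6,272.7) and scene (384.2,299), and the blue button at top (464,256.5).

```bash
cat >> h.py <<'E'
from scipy.spatial.transform import Rotation as R
def quat(d):
    a=np.arctan2(d[1],d[0]); best=None
    for b in(a,a+np.pi):
        q=(R.from_euler("z",b)*R.from_euler("x",np.pi)).as_quat()
        yield q
def press(p,d,ztop,zend,fmax,hop=.15,ztip=.073):
    q0=np.array(arm.read_joint_positions()); c=[]
    for q in quat(d):
        j=arm.ik([p[0],p[1],hop+ztip],q)
        if j is not None: c.append((np.abs(np.array(j)-q0).max(),tuple(q)))
    q=min(c)[1]; arm.movep([p[0],p[1],hop+ztip],list(q))
    arm.line_to([p[0],p[1],ztop+.012+ztip],.15)
    f0=arm.read_ft_force()[2]; z=ztop+.004; log=[]
    while z>zend:
        z-=.0015; arm.line_to([p[0],p[1],z+ztip],.03)
        f=arm.read_ft_force()[2]-f0; log.append((round((arm.read_tool_pos()[2]-ztip)*1e3,1),round(f,1)))
        if f>fmax: break
    print(log)
    arm.line_to([p[0],p[1],ztop+.02+ztip],.1); arm.line_to([p[0],p[1],hop+ztip],.2)
    print("t",arm.read_time(),arm.read_tool_pos())
E
python3 - <<'E'
from h import *
m,e=tri((313.2,245.6),(308.7,256.1)); l,e2=tri((384.2,299),(220.6,272.7))
print(m,e,l,e2,plane("scene",(313.2,245.6),.0683),plane("top",(308.7,256.1),.0683),plane("scene",(384.2,299),.0783),plane("top",(220.6,272.7),.0783))
for z,p in((.064,(320.3,239.7)),): print(plane("scene",p,z))
a=np.deg2rad(13)
for d in((np.cos(a),np.sin(a)),(np.cos(.48),np.sin(.48)),(1,0)):
    for p in(m,l,(.513,-.281)):
        print([None if (j:=arm.ik([p[0],p[1],.223],q)) is None else np.round(j,2)[[0,6]] for q in quat(d)])
E
```

```text
[0.51448997 0.08031994 0.06553035] 0.0003171363124634672 [0.47592827 0.27901672 0.07711687] 0.0010554772159262 [0.51552687 0.08200823 0.0683    ] [0.51416662 0.08018298 0.0683    ] [0.47607851 0.27983302 0.0783    ] [0.47615267 0.27840745 0.0783    ]
[0.491495   0.07536708 0.064     ]
[array([-0.62, -1.04]), array([-0.16,  1.56])]
[array([-0.96, -1.44]), array([-0.5 ,  1.15])]
[array([-0.08, -0.18]), array([0.29, 2.47])]
[array([-0.59, -0.82]), array([-0.12,  1.77])]
[array([-0.93, -1.23]), array([-0.46,  1.35])]
[array([-0.08,  0.08]), array([0.34, 2.66])]
[array([-0.64, -1.24]), array([-0.2 ,  1.37])]
[array([-0.99, -1.63]), array([-0.53,  0.96])]
[array([-0.04, -0.47]), array([0.25, 2.28])]
```

```bash
sed -i 's/z-=.0015/z-=.001/' h.py; python3 - <<'E'
from h import *
arm.move_gripper(0.0); print(arm.read_time(),arm.read_opening())
a=np.deg2rad(13)
press((.5148,.0810),(np.cos(a),np.sin(a)),.0695,.056,14)
cv2.imwrite("pics/m1.png",snapshot("scene"))
E
```

```text
0.8667 -0.002385882296600055
[(np.float64(72.5), np.float64(-0.3)), (np.float64(71.5), np.float64(-0.5)), (np.float64(70.5), np.float64(0.3)), (np.float64(69.4), np.float64(-0.0)), (np.float64(68.4), np.float64(-0.6)), (np.float64(67.6), np.float64(-0.3)), (np.float64(66.6), np.float64(1.3)), (np.float64(65.5), np.float64(1.0)), (np.float64(64.5), np.float64(1.3)), (np.float64(63.5), np.float64(0.7)), (np.float64(62.6), np.float64(2.0)), (np.float64(61.5), np.float64(2.9)), (np.float64(60.8), np.float64(5.8)), (np.float64(60.6), np.float64(11.7)), (np.float64(60.5), np.float64(18.9))]
t 8.6167 [0.51439941 0.08117799 0.22258343]
```

```bash
python3 -c "
import cv2
S=cv2.imread('pics/m1.png');a=cv2.imread('pics/scene0.png')
import numpy as np
f=lambda i:cv2.resize(i[190:300,250:390],(400,314))
cv2.imwrite('pics/m1c.png',np.hstack([f(a),f(S)]))"
```

```text
(no output)
```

View pics/m1c.png

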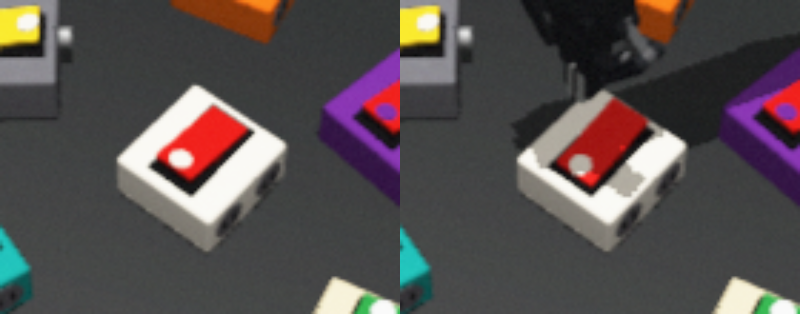

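The mains has tipped over: its dotted end at scene (313,246) is now low and the hinge-far end is raised. The lamp is next, then the button.

```bash
python3 - <<'E'
from h import *
a=np.deg2rad(28)
press((.4761,.2788),(np.cos(a),np.sin(a)),.0795,.066,14)
T=snapshot("top")
cv2.imwrite("pics/l1.png",snapshot("scene")); cv2.imwrite("pics/l1t.png",T)
f=lambda i:cv2.resize(i[260:370,310:450],(400,314))
cv2.imwrite('pics/l1c.png',np.hstack([f(cv2.imread("pics/scene0.png")),f(cv2.imread("pics/l1.png"))]))
E
```

```text
[(np.float64(82.5), np.float64(-1.0)), (np.float64(81.5), np.float64(-1.5)), (np.float64(80.4), np.float64(-0.9)), (np.float64(79.4), np.float64(-1.2)), (np.float64(78.5), np.float64(0.6)), (np.float64(77.5), np.float64(0.5)), (np.float64(76.4), np.float64(-0.0)), (np.float64(75.4), np.float64(0.3)), (np.float64(74.3), np.float64(-1.6)), (np.float64(73.5), np.float64(-0.4)), (np.float64(72.5), np.float64(1.1)), (np.float64(71.5), np.float64(1.4)), (np.float64(70.5), np.float64(0.8)), (np.float64(70.0), np.float64(5.3)), (np.float64(69.9), np.float64(10.4)), (np.float64(69.7), np.float64(16.4))]
t 15.1 [0.47597272 0.27885768 0.22287289]
```

View pics/l1c.png

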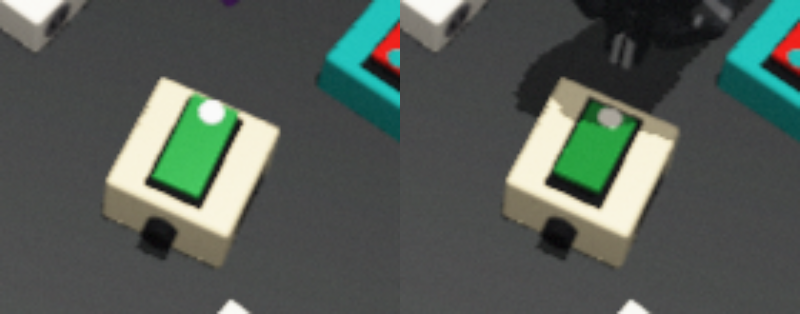

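The lamp rocker is down at its stop, with the dotted end (scene (384,299)) now low. Next I press the button.

```bash
python3 - <<'E'
from h import *
press((.513,-.281),(1,0),.065,.049,16,hop=.18)
cv2.imwrite("pics/e0.png",snapshot("scene"))
p=arm.read_tool_pos(); arm.line_to([p[0],p[1],.32],.2)
cv2.imwrite("pics/e1.png",snapshot("scene")); cv2.imwrite("pics/e1t.png",snapshot("top"))
E
```

```text
[(np.float64(67.9), np.float64(-1.0)), (np.float64(67.0), np.float64(-1.0)), (np.float64(65.9), np.float64(-0.6)), (np.float64(64.9), np.float64(-1.4)), (np.float64(63.9), np.float64(-1.5)), (np.float64(63.2), np.float64(0.5)), (np.float64(62.1), np.float64(2.3)), (np.float64(61.1), np.float64(1.6)), (np.float64(60.1), np.float64(1.2)), (np.float64(59.0), np.float64(2.5)), (np.float64(58.1), np.float64(3.0)), (np.float64(57.0), np.float64(2.4)), (np.float64(56.1), np.float64(3.0)), (np.float64(55.7), np.float64(7.3)), (np.float64(55.6), np.float64(13.6)), (np.float64(55.5), np.float64(17.8))]
t 23.35 [ 0.51257169 -0.28020683  0.25165993]
```

View pics/e1.png

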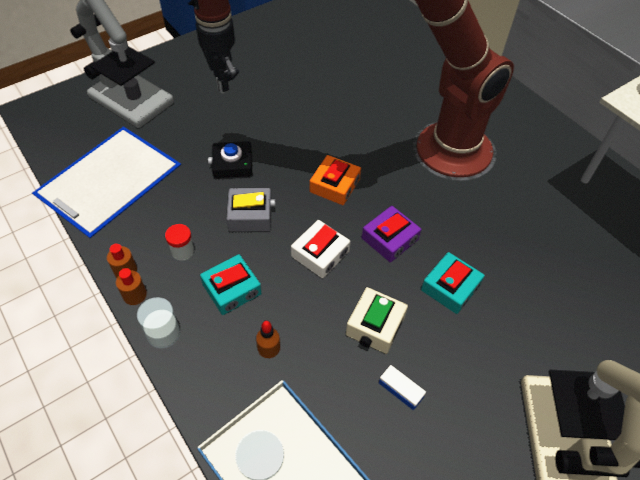

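The red (320,243) and green (378,312) rockers are both on. The button at (232,150) is back up, the heater at (248,201) is unchanged, and the bystanders haven't moved.

```bash
python3 -c "
from station import ticket; print(ticket.finish_job())"
```

```text
the job is handed in; nothing more can be done
None
```

The job is handed in: I switched the mains rocker on, then the lamp rocker, then pressed and released the camera button; the heater stayed off, the bystanders didn't move, and it took about 24 s of the 42 s allowed.

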